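# Start and run home the screw cap of a brush-cleaner pot

## Task

The brass winged screw cap of the steel brush-cleaner pot has been set on with its thread out of step, so it stands high on top of the thread. Turn it back (anticlockwise seen from above) until its nose points over the pot's handle and let it down so that it drops into the thread start; then screw it in clockwise, level, until its flange lies flat on the pot's rim, and let go. Leave the two lidded jars standing where they are.

Things in the scene. Friction and masses are not known exactly. Their poses are not given: they have to be found in the camera images.
- pot: The squat round steel pot, fixed to the table: 89 mm across (foot plate 120 mm across, 6 mm thick), rim 62 mm above the table. Origin at the centre of its underside, z up. Its only handle, a steel D loop, points along +x. Inside the mouth is a coarse right-hand thread; the thread start that counts is at the handle (+x).
- pot_rim (a point): Centre of the pot's mouth, at rim height (62 mm above the table). Turned clockwise from the thread start at the handle, the cap sinks 6 mm evenly over the first 65 degrees until its flange lies on this rim; a hard end stop comes at about 80 degrees.
- pot_handle (a point): Outer end of the pot's handle loop, 72 mm from the pot's axis along its +x, 40 mm above the table; the loop is 36 mm wide, of 8 mm bar. With the cap's nose within about 10 degrees of this direction the cap can drop 9 mm, from 15 mm to 6 mm above the rim; once dropped it turns at most about 15 degrees farther anticlockwise.
- cap: The loose brass cap, about 90 g. Origin at the centre of the underside of its flange (disc 78 mm across, 6 mm thick), z up. A wing to grip stands on it, a spigot 51 mm across with three pins goes 30 mm down into the pot. At the start it sits level on the thread, flange underside 15 mm above the rim, nose 30 to 60 degrees clockwise (from above) of the handle.
- cap_wing (a point): Middle of the upright wing on the cap's axis, 26 mm above the cap's origin: a good place to grip. The wing is 50 mm long along the cap's x, 14 mm thick along its y, its top 38 mm above the cap's origin.
- cap_nose (a point): Tip of the cap's nose, 50 mm from the axis along the cap's +x, 9 mm above the cap's origin. The nose, 14 mm wide and low (top 13 mm above the cap's origin), lengthens the wing on this side only, past the flange's edge. With the cap home the nose stands 65 to 80 degrees clockwise of the handle.
- jar: Bystander: clear glass rinsing jar with a plain round dark lid, 70 mm across, 86 mm high, loose. Origin at the centre of its underside.
- pigment_jar: Bystander: small glass jar of pigment with a plain round black stopper, 56 mm across, 89 mm high, loose. Origin at the centre of its underside.
Not all that is in view belongs to the job. What is shaped like the cap but purple or red is not meant.

How it is judged:
By the outcome, as a careful person would: the job done as asked, in the order asked, and still so for the second after the job is handed in, with the robot touching nothing.
It also fails if it takes over 35 s, if anything falls off the work surface, if the arm or the gripper's body presses on something with over 40 N, if the wrist force passes 120 N, or if a joint passes its speed limit or range.

## Robot

A 7-joint arm with a two-finger parallel gripper is mounted at the origin on a cart in front of the work surface, level with it; the furniture and walls round the work are solid. World frame = base frame: x ahead of the robot, y to its left, z up, the work surface at z = 0. Lengths are in m, angles in rad, forces in N, time in s.
With the tool pointing down it reaches from about 0.425 to 0.925 m from the base axis. Payload 6.8 kg.
Tool frame: the origin (TCP) lies at the very end of the fingers, on their centre line; the grasp point (between the pads) lies 19 mm behind it; z points along the fingers, y is the line along which they close (so a half turn about z gives the same grasp; the last joint's range is limited). The gripper opens to 85 mm and grips with 20 to 120 N. Pads are 22 mm wide; open, the fingers measure 114 mm over their backs; the gripper's body (76 mm by 85 mm) begins 54 mm behind the grasp point. The pads swing forward as they close: fully open they stand 13 mm farther back than shut.
Start: joints at [1.16, 0.477, 0.022, 1.555, -0.011, 1.109, -0.083], TCP at [0.201, -0.644, 0.231] pointing down, gripper open.
Joint ranges: [-2.96, 2.96], [-0.34, 2.1], [-1.41, 1.46], [0.24, 2.44], [-1.37, 4.51], [0.17, 1.92], [-2.96, 2.96]. Speed limits (rad/s): [2.39, 2.39, 3.14, 3.14, 3.14, 3.14, 3.14].

## Interface

Orientations are given as a unit quaternion [w, x, y, z].
In Python, from station import bot gives the robot as it stands.
- The arm moves only by the tool apply_moves, never from a script. Its argument "deltas" is a list of rows, each a list of 3 entries, a list of its own where there are three numbers: the closure, from 0 (fully open) to 1 (shut), then the shift along the tool's x, y, z in units of 0.2 m (1.0 is 0.2 m), then the turn about the tool's z in units of 2 pi rad (1.0 is 2 pi rad). A call has 1 to 12 rows; each row is the pose to reach, as a shift and turn from the pose commanded when the call began, along the tool's axes at that moment, turning the shorter way round; what a row does not reach only later rows make up. A row lasts 1/10 s, in which the tool goes at most 50 mm and 8.59 degrees, less where a joint would pass 70% of its speed; a pose out of reach is approached as far as the arm can. A call with a number of a shift or a turn outside -1 to 1 is refused whole. A call with a gripper value outside its range is refused whole. The fingers move at their own pace and stop on an object; "squeeze" is the grip in N (left out, the last holds). Time passes only in rows, so rows that repeat a pose let the fingers close. It gives the time, the measured TCP pose, the force, the opening and the grip force at its end, in the units of the state.
- bot.get_obs(): the state, without advancing time (a new reading comes with each control period).
- bot.read_camera(name): name is "scene" or "top" or "wrist"; returns a dict with "color" (384x512x3 uint8, red, green, blue), "intrinsics" (3x3 intrinsics, pixels), "pose" (4x4, takes a point from camera to world coordinates); the wrist camera has in their place "hand_eye" (4x4, takes a point from camera to tool coordinates, whose origin is the TCP and whose axes are the flange's). Camera axes: x right, y down, z forward; pixel columns grow to the right and rows downward; lengths in m; the calibration is good to about 2 mm. A picture is of the moment at which its call begins: read the wrist's pose just before it. There is no depth.
- bot.hand_in(): hands the job in; it is judged then, once.
Trained networks look in a picture, given as the dict that the camera call returned (one of the last four; its "shot" number tells which), for a name from the list of things; names that differ only in an ending like _2 or _b are one class to them, and where a whole thing is asked for, a point or a joint stands for the part that bears it (a point fixed in the world has none). Each returns a list of dicts, best first, with "confidence" (0 to 1); they miss things now and then, are a little off and sometimes report something else, mostly with a low value. They report only what shows in the picture. A call takes as long as a camera call. They do not tell look-alikes from the thing itself.
- bot.look_for(picture, target): "point" ([x, y, z] in m, in world coordinates, good to about 4 mm: the middle of the surface that is visible of it).
The state is a dict: "t": time; "q": joint angles; "joint_vel": joint speeds; "joint_torque": joint torques, N m; "eef_pos": TCP position; "tool_rot": TCP orientation; "contact_force": force on the tool from outside, world axes, zero at the start; "torque": the same for the moment, N m; "gripper_width": opening from 0.0 (shut) to 1.0 (fully open); "grasp_force": force on a finger pad.
Only numpy, scipy, OpenCV 4.12 (cv2) and the standard library are available. Lean on these libraries where they do the work, as an engineer would, in place of code of your own. Each camera call takes 0.05 s, during which the arm holds its last target. There are 200 camera calls.

## Working session

There is one attempt and no reset: what is moved stays moved. The work goes in short steps, Python scripts to look and compute and a tool call to move; the robot and the scene stay as the last step left them, time stands still between calls to the robot, and variables do not carry over. Pictures are saved under pics/ and viewed, at most 10 in all, crops included, and the job is handed in when it is done.

Besides the shell and the picture viewer there is one more tool, called as name(argument=value, ...), one argument or row to a line, values as JSON. apply_moves: Moves the arm, as the interface text tells. Its arguments: {"type":"object","properties":{"deltas":{"type":"array","items":{"type":"array"}},"squeeze":{"type":"number"}},"required":["deltas"]}

```bash
mkdir -p pics
cat > h.py <<'E'
from station import bot
import numpy as np, cv2
def pix(c,p):
    T=np.linalg.inv(np.array(c["pose"])); q=T[:3,:3]@np.array(p)+T[:3,3]; u=np.array(c["intrinsics"])@q; return u[:2]/u[2]
def ray(c,u,z):
    T=np.array(c["pose"]); d=T[:3,:3]@np.linalg.solve(np.array(c["intrinsics"]),[u[0],u[1],1.]); o=T[:3,3]; return o+d*(z-o[2])/d[2]
E
python3 - <<'E'
from h import *
np.set_printoptions(precision=4,suppress=True)
o=bot.get_obs(); print(o["t"],o["eef_pos"],o["tool_rot"])
ims=[]
for n in("scene","top"):
    c=bot.read_camera(n); ims.append(c["color"])
    print(n,np.array(c["pose"])[:3,3])
    np.savez(n+".npz",**{k:np.array(c[k]) for k in("pose","intrinsics","color")})
    for t in("pot","pot_handle","cap","cap_wing","cap_nose","jar","pigment_jar"):
        for r in bot.look_for(c,t)[:4]: print(t,np.array(r["point"]),round(r["confidence"],2),pix(c,r["point"]).round())
    cv2.imwrite(f"pics/{n}1.png",cv2.resize(c["color"][:,:,::-1],None,fx=1.5,fy=1.5))
E
```

```text
0.0 [ 0.2011 -0.6437  0.2303] [-0.0009  0.9886  0.1508 -0.0002]
scene [0.0814 0.3666 0.7786]
pot [ 0.4874 -0.1234  0.0304] 0.78 [250. 188.]
pot_handle [ 0.4829 -0.1221  0.0299] 0.6 [251. 189.]
cap [ 0.3553 -0.2828  0.0354] 0.87 [325. 174.]
cap [ 0.4955 -0.1527  0.0808] 0.79 [254. 167.]
cap [0.4187 0.1789 0.0851] 0.73 [183. 277.]
cap_wing [0.4763 0.0092 0.0383] 0.97 [219. 222.]
cap_wing [ 0.3542 -0.2894  0.0393] 0.84 [327. 171.]
cap_wing [ 0.5014 -0.1483  0.0831] 0.72 [251. 166.]
cap_nose [ 0.3556 -0.2808  0.039 ] 0.92 [325. 173.]
cap_nose [ 0.5011 -0.1486  0.0825] 0.77 [251. 166.]
cap_nose [0.4771 0.0162 0.0354] 0.75 [217. 224.]
jar [0.4213 0.1807 0.0831] 0.89 [182. 277.]
jar [ 0.4972 -0.1542  0.0838] 0.28 [254. 166.]
pigment_jar [ 0.5069 -0.3648  0.0576] 0.79 [296. 129.]
top [ 0.3221 -0.0811  1.0183]
pot [ 0.4784 -0.1393  0.0059] 0.65 [271. 177.]
pot_handle [ 0.4701 -0.1428  0.0052] 0.58 [272. 180.]
cap [ 0.3618 -0.2925  0.0385] 0.71 [328. 217.]
cap [ 0.5057 -0.1574  0.0831] 0.63 [279. 162.]
cap [0.484  0.0045 0.0376] 0.6 [220. 173.]
cap_wing [ 0.5061 -0.1569  0.0807] 0.96 [279. 162.]
cap_wing [0.4825 0.0062 0.0402] 0.79 [219. 174.]
cap_wing [ 0.3576 -0.291   0.0351] 0.56 [327. 218.]
cap_nose [ 0.3605 -0.2945  0.0382] 0.94 [328. 217.]
cap_nose [0.4812 0.0025 0.0344] 0.7 [221. 174.]
cap_nose [ 0.5018 -0.1567  0.0831] 0.59 [279. 164.]
jar [0.4256 0.1614 0.0879] 0.58 [159. 192.]
pigment_jar [ 0.5122 -0.3698  0.0725] 0.82 [357. 160.]
```

View pics/top1.png

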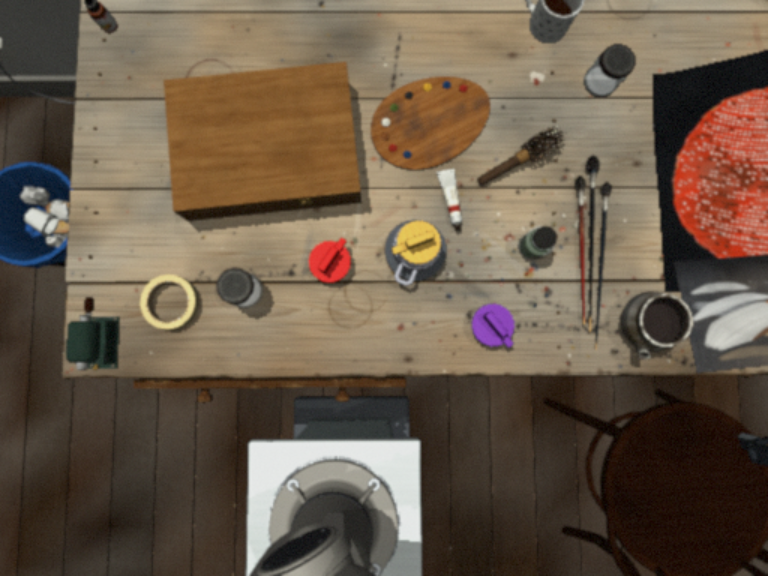

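View pics/scene1.png

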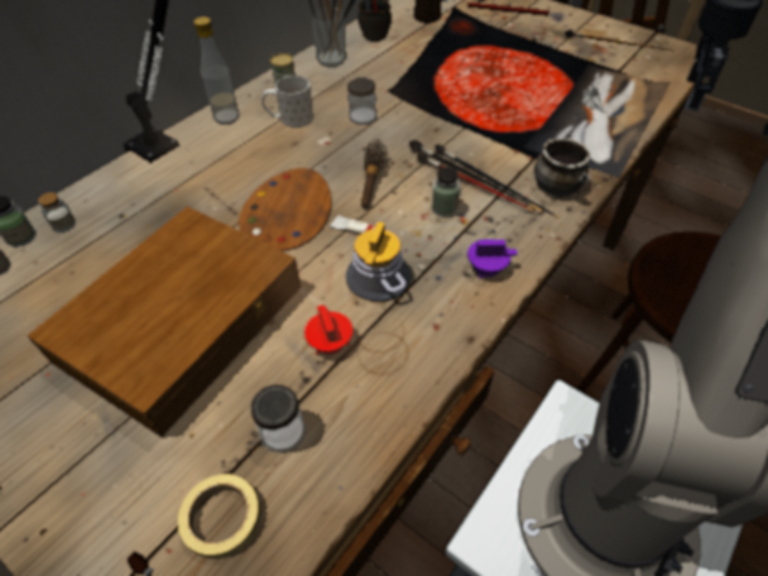

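The tall pot with a yellow-brass cap is at top px (279,162). The look-alikes are the red cap at (220,174) and the purple cap at (328,217), both lying on the table, so the brass one on the pot is the cap meant. I'll confirm that in one enlarged crop.

Run:
```python
from h import *
a=np.load("top.npz")["color"][140:200,240:310,::-1]; b=np.load("scene.npz")["color"][140:210,215:290,::-1]
a=cv2.resize(a,(560,480),interpolation=2)[:, :400+0] if 0 else cv2.resize(a,(420,360),interpolation=2); b=cv2.resize(b,(375,350),interpolation=2)
b=cv2.copyMakeBorder(b,0,10,0,0,0)
cv2.imwrite("pics/crop1.png",np.hstack([a,b]))
T=np.load("top.npz")["pose"];print(T[:3,:3].round(3))
```

```text
[[-0.005 -0.995  0.103]
 [-1.     0.004 -0.007]
 [ 0.007 -0.103 -0.995]]
```

View pics/crop1.png

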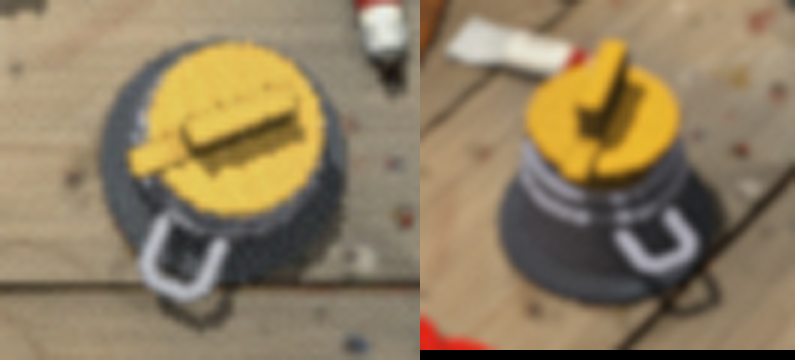

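The crop shows the brass cap on the pot: nose tip at crop px (132,162), handle end at (178,298). Now I work out positions.

Run:
```python
from h import *
np.set_printoptions(precision=4,suppress=True)
c=dict(np.load("top.npz")); f=lambda u,v,z:ray(c,(240+u/6-.4,140+v/6-.4),z)
# yellow mask centroid of flange via ellipse on hull? simple points
fl=f(237,128,.083); no=f(132,162,.086); w=[f(185,128,.115),f(297,100,.115)]; h=f(178,298,.041); ft=f(222,163,.004)
print("flange",fl,"nose",no,"wing",*w,"handle",h,"foot",ft)
ax=(fl+ft)/2
for n,p in(("nose",no),("hand",h)): d=p-fl; print(n,np.hypot(*d[:2]),np.degrees(np.arctan2(d[1],d[0])), (lambda e:(np.hypot(*e[:2]),np.degrees(np.arctan2(e[1],e[0]))))(p-ft))
o=bot.get_obs();w,x,y,z=o["tool_rot"]
from scipy.spatial.transform import Rotation as R
print(R.from_quat([x,y,z,w]).as_matrix())
c=bot.read_camera("wrist");print(c["hand_eye"])
```

```text
flange [ 0.5092 -0.1572  0.083 ] nose [ 0.4934 -0.1102  0.086 ] wing [ 0.5028 -0.1322  0.115 ] [ 0.5149 -0.1806  0.115 ] handle [ 0.438  -0.1324  0.041 ] foot [ 0.5078 -0.1562  0.004 ]
nose 0.049571775670398416 108.52381958459812 (np.float64(0.048188703476639234), np.float64(107.42345345186963))
hand 0.07539932779396634 160.78792080325758 (np.float64(0.07381750260922651), np.float64(161.20275185023002))
[[ 0.9545  0.2982  0.    ]
 [ 0.2982 -0.9545 -0.0001]
 [ 0.      0.0001 -1.    ]]
[[ 0.0002 -0.965  -0.2624  0.0665]
 [ 1.      0.0005 -0.0012  0.0007]
 [ 0.0012 -0.2623  0.965  -0.1424]
 [ 0.      0.      0.      1.    ]]
```

apply_moves(
  deltas=[
    [0,[0.2,-0.17,0],0],
    [0,[0.4,-0.34,0],0],
    [0,[0.6,-0.51,0],0],
    [0,[0.8,-0.68,0],0],
    [0,[1,-0.85,0],0],
    [0,[1,-0.85,0],0],
    [0,[1,-0.85,0],0],
  ],
)

```text
t: 1.55
eef_pos: [0.3433, -0.4204, 0.2317]
tool_rot: [0.0, 0.988, 0.153, 0.0]
contact_force: [-0.3, -0.3, 0.3]
gripper_width: 1.001
grasp_force: 0.0
```

apply_moves(
  deltas=[
    [0,[0.2,-0.17,0],0],
    [0,[0.4,-0.34,0],0],
    [0,[0.6,-0.51,0],0],
    [0,[0.8,-0.68,0],0],
    [0,[1,-0.85,0],0],
    [0,[1,-0.85,0],0],
  ],
)

```text
t: 2.15
eef_pos: [0.4845, -0.1971, 0.2316]
tool_rot: [-0.001, 0.988, 0.153, 0.001]
contact_force: [-0.1, 0.0, -0.1]
gripper_width: 1.004
grasp_force: 0.0
```

```bash
cat >> h.py <<'E'
from scipy.spatial.transform import Rotation as R
np.set_printoptions(precision=4,suppress=True)
def Rm(o): w,x,y,z=o["tool_rot"]; return R.from_quat([x,y,z,w]).as_matrix()
def st():
    o=bot.get_obs(); M=Rm(o); print(o["t"],"p",np.array(o["eef_pos"]),"yaw",np.degrees(np.arctan2(M[1,0],M[0,0])).round(2),"tilt",M[:2,2],"q",np.array(o["q"]).round(2),"F",np.array(o["contact_force"]).round(1),"T",np.array(o["torque"]).round(2),"w",o["gripper_width"],o["grasp_force"]); return o,M
def to(p,yaw):
    o,M=st(); d=M.T@(np.array(p)-o["eef_pos"])/.2; y=np.degrees(np.arctan2(M[1,0],M[0,0])); print("delta",d,"turn",-(yaw-y)/360)
E
python3 -c "
from h import *
to([.508,-.157,.2],107.5)"
```

```text
2.15 p [ 0.4845 -0.1971  0.2316] yaw 17.63 tilt [0.0021 0.0014] q [ 0.47  0.24 -0.24  1.9   0.06  1.   -1.06] F [-0.1  0.  -0.1] T [0.02 0.01 0.03] w 1.0038931768792532 0.0
delta [ 0.1721 -0.1552  0.1587] turn -0.24963733004528874
```

apply_moves(
  deltas=[
    [0,[0.17,-0.155,0.16],-0.25],
    [0,[0.17,-0.155,0.16],-0.25],
    [0,[0.17,-0.155,0.16],-0.25],
    [0,[0.17,-0.155,0.16],-0.25],
    [0,[0.17,-0.155,0.16],-0.25],
    [0,[0.17,-0.155,0.16],-0.25],
    [0,[0.17,-0.155,0.16],-0.25],
    [0,[0.17,-0.155,0.16],-0.25],
    [0,[0.17,-0.155,0.16],-0.25],
    [0,[0.17,-0.155,0.16],-0.25],
    [0,[0.17,-0.155,0.16],-0.25],
    [0,[0.17,-0.155,0.16],-0.25],
  ],
)

```text
t: 3.35
eef_pos: [0.5045, -0.1637, 0.199]
tool_rot: [-0.0, 0.594, 0.805, -0.0]
contact_force: [-0.4, 0.2, -0.1]
gripper_width: 1.003
grasp_force: 0.0
```

Run:
```python
from h import *
o,M=st(); c=bot.read_camera("wrist"); E=np.eye(4); E[:3,:3]=M; E[:3,3]=o["eef_pos"]; c2=dict(c); c2["pose"]=E@np.array(c["hand_eye"])
np.savez("w1.npz",color=c["color"],pose=c2["pose"],intrinsics=c["intrinsics"])
for t in("cap","cap_wing","cap_nose","pot_handle"):
    for r in bot.look_for(c,t)[:2]: print(t,np.array(r["point"]),round(r["confidence"],2),pix(c2,r["point"]).round())
im=c["color"][:,:,::-1].copy()
cv2.imwrite("pics/w1.png",cv2.resize(im,None,fx=1.5,fy=1.5))
```

```text
3.35 p [ 0.5045 -0.1637  0.199 ] yaw 107.15 tilt [-0.0004 -0.0005] q [ 0.63  0.32 -0.53  1.91  0.2   0.96  0.31] F [-0.4  0.2 -0.1] T [-0.02 -0.01  0.  ] w 1.0033133815064885 0.0
cap [ 0.486  -0.0061  0.037 ] 0.9 [284.  24.]
cap [ 0.3634 -0.2811  0.0421] 0.81 [117. 232.]
cap_wing [ 0.4852 -0.007   0.0323] 0.79 [283.  27.]
cap_wing [ 0.5047 -0.1529  0.0824] 0.76 [259. 174.]
cap_nose [ 0.4921 -0.0086  0.0362] 0.88 [289.  29.]
cap_nose [ 0.364  -0.2809  0.0348] 0.86 [121. 229.]
pot_handle [ 0.4777 -0.1253  0.0005] 0.81 [245. 134.]
```

View pics/w1.png

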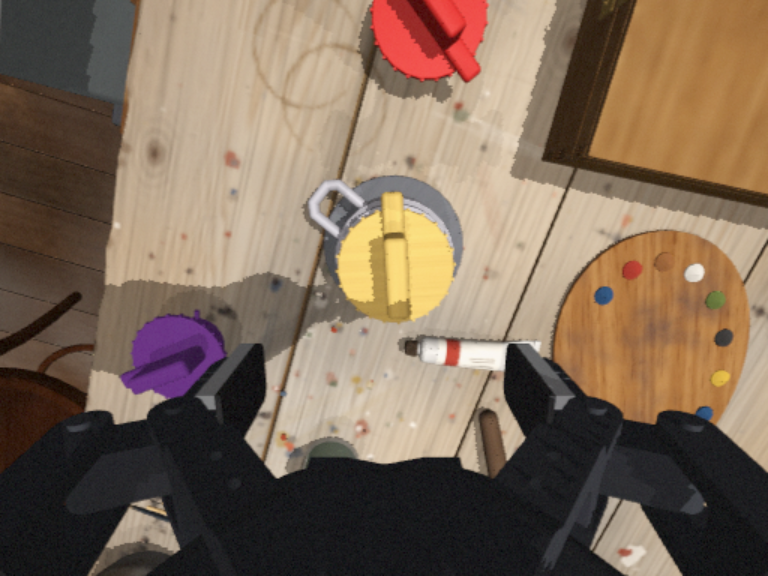

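The wrist view shows the brass cap's nose tip at (392,193), its flange centre near (395,263) and the handle end at (318,208). The wing runs almost exactly along the tool x axis.

Run:
```python
from h import *
c=dict(np.load("w1.npz")); f=lambda u,v,z:ray(c,(u/1.5,v/1.5),z)
hsv=cv2.cvtColor(c["color"],cv2.COLOR_RGB2HSV); m=((hsv[...,0]>18)&(hsv[...,0]<32)&(hsv[...,1]>100)&(hsv[...,2]>120)).astype(np.uint8); m[:110]=0;m[230:]=0;m[:,:200]=0;m[:,330:]=0
m=cv2.morphologyEx(m,cv2.MORPH_OPEN,np.ones((17,17),np.uint8)); cs=max(cv2.findContours(m,0,2)[0],key=cv2.contourArea)
print("circle px",cv2.minEnclosingCircle(cs), cv2.fitEllipse(cs))
(u,v),_,_=cv2.fitEllipse(cs)
fl=ray(c,(u,v),.083);no=f(392,195,.088);far=f(397,318,.115);near=f(395,240,.115);h=f(312,206,.04);ft=f(394,245,.006)
print("flange",fl,"nose",no,"wing",near,far,(near+far)/2,"h",h)
a=lambda p,q:np.degrees(np.arctan2(*(p-q)[[1,0]]))
print("nose ang",a(no,fl),"wing ang",a(near,far),"hand ang",a(h,fl),np.hypot(*(h-fl)[:2]))
to([.508,-.157,.088],108)
to([fl[0],fl[1],.088],108)
```

```text
circle px ((263.1056213378906, 176.51434326171875), 39.19672393798828) ((263.2792663574219, 179.1289825439453), (68.25411987304688, 79.77365112304688), 87.18889617919922)
flange [ 0.5099 -0.1566  0.083 ] nose [ 0.4935 -0.1112  0.088 ] wing [ 0.5018 -0.1336  0.115 ] [ 0.5173 -0.1784  0.115 ] [ 0.5096 -0.156   0.115 ] h [ 0.4404 -0.1383  0.04  ]
nose ang 109.86033812373877 wing ang 109.01942825908732 hand ang 165.30153876561752 0.07182522532170244
3.6 p [ 0.5048 -0.1615  0.1993] yaw 107.23 tilt [-0.0001 -0.0003] q [ 0.63  0.32 -0.53  1.91  0.2   0.96  0.31] F [ 0.  -0.3  0.3] T [-0.01 -0.01 -0.04] w 0.9966679756449636 0.0
delta [0.0169 0.0218 0.5563] turn -0.00215143993277904
3.6 p [ 0.5048 -0.1615  0.1993] yaw 107.23 tilt [-0.0001 -0.0003] q [ 0.63  0.32 -0.53  1.91  0.2   0.96  0.31] F [ 0.  -0.3  0.3] T [-0.01 -0.01 -0.04] w 0.9966679756449636 0.0
delta [0.0162 0.0314 0.5563] turn -0.00215143993277904
```

apply_moves(
  deltas=[
    [0,[0.016,0.029,0.1],-0.004],
    [0,[0.016,0.029,0.2],-0.004],
    [0,[0.016,0.029,0.3],-0.004],
    [0,[0.016,0.029,0.4],-0.004],
    [0,[0.016,0.029,0.48],-0.004],
    [0,[0.016,0.029,0.53],-0.004],
    [0,[0.016,0.029,0.555],-0.004],
    [0,[0.016,0.029,0.555],-0.004],
    [0,[0.016,0.029,0.555],-0.004],
  ],
)

```text
t: 4.5
eef_pos: [0.51, -0.1561, 0.0889]
tool_rot: [0.0, 0.582, 0.813, 0.0]
contact_force: [-0.2, -0.1, 1.1]
gripper_width: 1.0
grasp_force: 0.0
```

Run:
```python
from h import *
to([.5093,-.1567,.088],108.7)
c=bot.read_camera("wrist"); cv2.imwrite("pics/w2.png",c["color"][:,:,::-1])
```

```text
4.5 p [ 0.51   -0.1561  0.0889] yaw 108.78 tilt [ 0.001  -0.0003] q [ 0.57  0.48 -0.48  1.99  0.32  0.75  0.22] F [-0.2 -0.1  1.1] T [-0.05 -0.06  0.02] w 0.999784446300142 0.0
delta [-0.0018 -0.0045  0.0045] turn 0.00022262325561766733
```

View pics/w2.png

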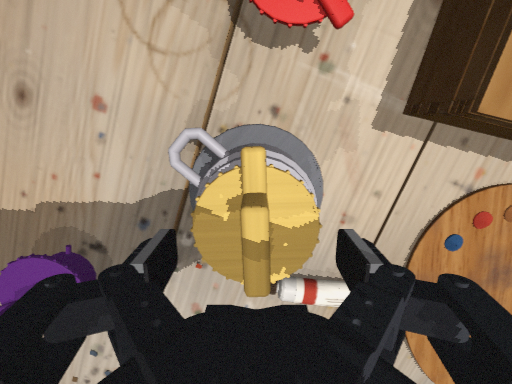

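The wing (px 256,220) lies centred between the fingers and lined up with them, so I close.

apply_moves(
  deltas=[
    [1,[0,0,0],0],
    [1,[0,0,0],0],
    [1,[0,0,0],0],
    [1,[0,0,0],0],
    [1,[0,0,0],0],
    [1,[0,0,0],0],
    [1,[0,0,0],0],
    [1,[0,0,0],0],
  ],
  squeeze=40,
)

```text
t: 5.35
eef_pos: [0.5096, -0.156, 0.0884]
tool_rot: [0.0, 0.582, 0.813, 0.0]
contact_force: [0.5, -0.0, 1.8]
gripper_width: 0.156
grasp_force: 44.2
```

```bash
python3 -c "
from h import *
st()"
```

```text
5.35 p [ 0.5096 -0.156   0.0884] yaw 108.79 tilt [ 0.0002 -0.0001] q [ 0.57  0.48 -0.48  1.99  0.32  0.75  0.22] F [ 0.5 -0.   1.8] T [-0.05  0.04  0.07] w 0.15556287562765542 44.19352054595947
```

apply_moves(
  deltas=[
    [1,[0,0,0],-0.018],
    [1,[0,0,0],-0.036],
    [1,[0,0,0],-0.054],
    [1,[0,0,0],-0.072],
    [1,[0,0,0],-0.09],
    [1,[0,0,0],-0.108],
    [1,[0,0,0],-0.126],
    [1,[0,0,0],-0.14],
    [1,[0,0,0],-0.15],
    [1,[0,0,0],-0.15],
  ],
)

```text
t: 6.35
eef_pos: [0.5092, -0.1561, 0.0879]
tool_rot: [-0.0, 0.15, 0.989, 0.0]
contact_force: [0.5, -0.2, -1.1]
gripper_width: 0.156
grasp_force: 43.7
```

Run:
```python
from h import *
o,M=st(); c=bot.read_camera("wrist"); cv2.imwrite("pics/w3.png",c["color"][:,:,::-1])
E=np.eye(4); E[:3,:3]=M; E[:3,3]=o["eef_pos"]; np.savez("w3.npz",color=c["color"],pose=E@np.array(c["hand_eye"]),intrinsics=c["intrinsics"])
```

```text
6.35 p [ 0.5092 -0.1561  0.0879] yaw 162.8 tilt [-0.0006  0.0005] q [ 0.74  0.53 -0.7   1.98  0.47  0.8   1.03] F [ 0.5 -0.2 -1.1] T [ 0.01 -0.03 -0.02] w 0.1558383111278366 43.73249173164368
```

View pics/w3.png

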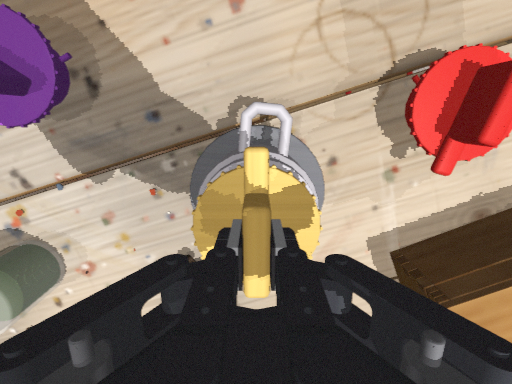

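Run:
```python
from h import *
c=dict(np.load("w3.npz"));f=lambda u,v,z:ray(c,(u,v),z)
a=lambda p,q:np.degrees(np.arctan2(*(p-q)[[1,0]]))
ax=np.array([.5095,-.1563,0])
for p in(f(267,103,.041),f(245,118,.041),f(289,118,.041)): print(p,np.hypot(*(p-ax)[:2]),a(p,ax))
print("nose",a(f(257,148,.087),ax),a(f(247,149,.087),ax),a(f(268,149,.087),ax))
```

```text
[ 0.4401 -0.1273  0.041 ] 0.07523842769143077 157.30254849237252
[ 0.4451 -0.1446  0.041 ] 0.06550740875339507 169.6856468588116
[ 0.454  -0.1156  0.041 ] 0.06881421264172052 143.7305778677359
nose 162.51094068557717 168.76000047714876 155.64230736047858
```

Handle is at about 158–160°, nose at 162.6°. I'll turn back 3° and lower.

apply_moves(
  deltas=[
    [1,[0,0,0],0.009],
    [1,[0,0,0],0.009],
    [1,[0,0,0.01],0.009],
    [1,[0,0,0.02],0.009],
    [1,[0,0,0.03],0.009],
    [1,[0,0,0.04],0.009],
    [1,[0,0,0.045],0.009],
    [1,[0,0,0.045],0.009],
  ],
)

```text
t: 7.2
eef_pos: [0.5094, -0.156, 0.0794]
tool_rot: [-0.0, 0.177, 0.984, -0.0]
contact_force: [-0.3, -0.2, 1.7]
gripper_width: 0.158
grasp_force: 44.4
```

```bash
python3 -c "
from h import *
st()"
```

```text
7.2 p [ 0.5094 -0.156   0.0794] yaw 159.55 tilt [-0.0003 -0.0002] q [ 0.72  0.54 -0.68  1.98  0.48  0.78  0.97] F [-0.3 -0.2  1.7] T [0.02 0.29 0.02] w 0.1577258091440317 44.358530044555664
```

Dropped 8.5 mm with no resistance. Now I screw in clockwise, sinking 6 mm per 65°.

apply_moves(
  deltas=[
    [1,[0,0,0.003],0.015],
    [1,[0,0,0.005],0.03],
    [1,[0,0,0.0075],0.045],
    [1,[0,0,0.01],0.06],
    [1,[0,0,0.0125],0.075],
    [1,[0,0,0.015],0.09],
    [1,[0,0,0.0175],0.105],
    [1,[0,0,0.02],0.12],
    [1,[0,0,0.02],0.12],
  ],
)

```text
t: 8.1
eef_pos: [0.5101, -0.1559, 0.0756]
tool_rot: [0.001, 0.528, 0.849, 0.0]
contact_force: [-0.1, 0.2, 2.4]
gripper_width: 0.157
grasp_force: 44.3
```

```bash
python3 -c "
from h import *
st()"
```

```text
8.1 p [ 0.5101 -0.1559  0.0756] yaw 116.31 tilt [ 0.001  -0.0003] q [ 0.58  0.5  -0.5   1.99  0.35  0.73  0.32] F [-0.1  0.2  2.4] T [ 0.01 -0.02 -0.09] w 0.1571397110956604 44.26910161972046
```

apply_moves(
  deltas=[
    [1,[0,0,0.0025],0.015],
    [1,[0,0,0.005],0.03],
    [1,[0,0,0.0075],0.045],
    [1,[0,0,0.01],0.06],
    [1,[0,0,0.011],0.07],
    [1,[0,0,0.011],0.08],
    [1,[0,0,0.011],0.08],
    [1,[0,0,0.011],0.08],
  ],
)

```text
t: 8.9
eef_pos: [0.5101, -0.156, 0.0735]
tool_rot: [0.0, 0.721, 0.693, 0.0]
contact_force: [-0.4, 0.2, 5.2]
gripper_width: 0.155
grasp_force: 44.6
```

Run:
```python
from h import *
st(); c=bot.read_camera("scene"); a=cv2.resize(c["color"][140:210,215:290,::-1],None,fx=5,fy=5,interpolation=2)
w=bot.read_camera("wrist")["color"][60:320,150:380,::-1]
cv2.imwrite("pics/s2.png",np.hstack([a,cv2.resize(w,(310,350))]))
```

```text
8.9 p [ 0.5101 -0.156   0.0735] yaw 87.72 tilt [ 0.0011 -0.0002] q [ 0.48  0.48 -0.38  2.    0.27  0.7  -0.1 ] F [-0.4  0.2  5.2] T [ 0.01  0.05 -0.04] w 0.15479391215583194 44.564934968948364
```

View pics/s2.png

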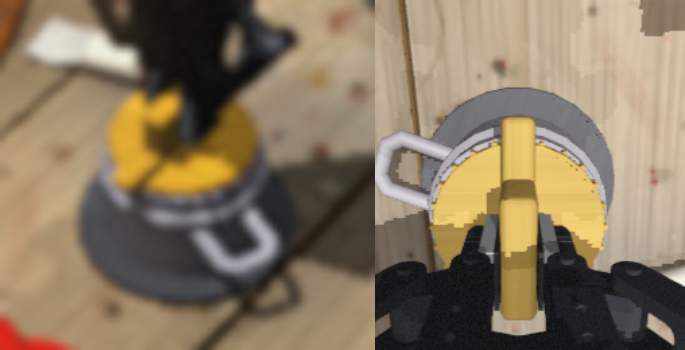

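The cap sits on the rim and the nose is about 71° past the handle. I'll add a slight extra turn and press, then release.

apply_moves(
  deltas=[
    [1,[0,0,0.003],0.006],
    [1,[0,0,0.003],0.006],
    [1,[0,0,0.003],0.006],
  ],
)

```text
t: 9.3
eef_pos: [0.5102, -0.156, 0.0735]
tool_rot: [0.001, 0.734, 0.679, 0.0]
contact_force: [-1.8, 0.1, 11.4]
gripper_width: 0.153
grasp_force: 45.5
```

```bash
python3 -c "
from h import *
st()"
```

```text
9.3 p [ 0.5102 -0.156   0.0735] yaw 85.53 tilt [ 0.0014 -0.0005] q [ 0.47  0.48 -0.37  2.    0.26  0.7  -0.13] F [-1.8  0.1 11.4] T [0.18 0.46 0.03] w 0.15322141297424322 45.52004277706146
```

Pressing adds force but no sinking, and there is no stop torque, so the flange is on the rim. I open and lift clear.

apply_moves(
  deltas=[
    [0,[0,0,0],0.006],
    [0,[0,0,0],0.006],
    [0,[0,0,0],0.006],
    [0,[0,0,0],0.006],
    [0,[0,0,0],0.006],
    [0,[0,0,0],0.006],
    [0,[0,0,0],0.006],
    [0,[0,0,-0.05],0.006],
    [0,[0,0,-0.2],0.006],
    [0,[0,0,-0.4],0.006],
    [0,[0,0,-0.6],0.006],
    [0,[0,0,-0.65],0.006],
  ],
)

```text
t: 10.5
eef_pos: [0.5121, -0.1562, 0.2078]
tool_rot: [0.003, 0.748, 0.664, 0.002]
contact_force: [1.5, 0.4, 0.2]
gripper_width: 1.0
grasp_force: 0.0
```

Run:
```python
from h import *
o,M=st(); c=bot.read_camera("wrist")
E=np.eye(4); E[:3,:3]=M; E[:3,3]=o["eef_pos"]; np.savez("w4.npz",color=c["color"],pose=E@np.array(c["hand_eye"]),intrinsics=c["intrinsics"])
s=bot.read_camera("scene"); a=cv2.resize(s["color"][140:210,215:290,::-1],None,fx=5,fy=5,interpolation=2)
w=cv2.resize(c["color"][80:255,150:360,::-1],(420,350)); cv2.imwrite("pics/s3.png",np.hstack([a,w]))
```

```text
10.5 p [ 0.5121 -0.1562  0.2078] yaw 83.24 tilt [ 0.0077 -0.0021] q [ 0.52  0.3  -0.41  1.9   0.15  0.96 -0.07] F [1.5 0.4 0.2] T [ 0.01 -0.    0.05] w 0.9995382452950544 0.0
```

View pics/s3.png

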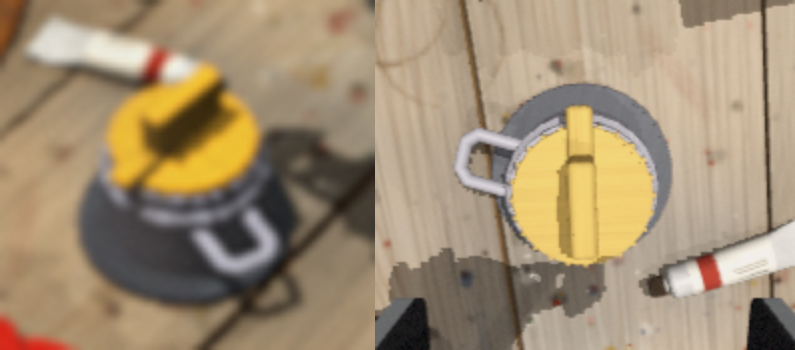

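The cap lies flush. A last check of the nose angle against the handle, using the lifted view.

Run:
```python
from h import *
c=dict(np.load("w4.npz"));f=lambda u,v,z:ray(c,(150+(u-375)/2,80+v/2),z)
a=lambda p,q:np.degrees(np.arctan2(*(p-q)[[1,0]]))
ax=np.array([.5095,-.1563,0]); no=f(579,107,.073); n1=f(579,165,.1);n2=f(584,258,.1); h=f(459,168,.041); fl=f(585,193,.068)
print("flange",fl,"nose",a(no,ax),a(no,fl),"wing",a(n1,n2),"len",np.hypot(*(n1-n2)[:2]),"handle",a(h,ax),a(h,fl),np.hypot(*(h-ax)[:2]))
```

```text
flange [ 0.5126 -0.1537  0.068 ] nose 83.57992417661295 87.00071751029303 wing 86.05958946323592 len 0.04686605481846866 handle 163.61107723876216 166.2294248916081 0.07222196478308184
```

```bash
python3 -c "
from station import bot
print(bot.hand_in())"
```

```text
the job is handed in; nothing more can be done
None
```

The brass cap was turned back over the handle, dropped into the thread start and screwed in clockwise until its flange lay on the rim. I let go, lifted the gripper clear without going near the jars, and handed the job in at about 10.5 s. The nose measured roughly 74–80° clockwise of the handle, close to the 80° stop, though I felt no stop torque.

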